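# Gather the stickered sherds into the finds tray

### The arm

A 7-joint arm with a two-finger parallel gripper is mounted at the origin on the work surface. World frame = base frame: x ahead of the robot, y to its left, z up, the work surface at z = 0. Lengths are in m, angles in rad, forces in N, time in s.
With the tool pointing down it reaches from about 0.425 to 0.875 m from the base axis. Payload 4.7 kg.
Tool frame: the origin (TCP) lies on the centre line of the jaws, within the pads' length; the fingertips stand ahead of it and the grasp point (between the pads) lies 2 mm behind it (nose_length is the z of the fingertips in the tool frame, in m); z points along the fingers, y is the line along which they close (so a half turn about z gives the same grasp; the last joint's range is limited). The gripper opens to 87 mm and grips with 3 to 60 N. Pads are 19 mm wide; open, the fingers measure 117 mm over their backs; the gripper's body (75 mm by 190 mm) begins 51 mm behind the grasp point.
Start: joints at [-1.298, 0.321, -0.07, 1.45, 0.023, 1.371, -0.057], TCP at [0.166, 0.628, 0.24] pointing down, gripper open.
Joint ranges: [-2.86, 2.86], [-0.3, 2.09], [-1.38, 1.24], [0.06, 2.45], [-1.56, 4.7], [0.09, 2.05], [-2.69, 2.69]. Speed limits (rad/s): [2.57, 2.57, 3.14, 3.14, 3.14, 3.14, 3.14].

### API

Orientations are given as a rotation vector (axis times angle).
In Python, from bench import * gives the robot as it stands.
- The arm moves only by the tool send_rows, never from a script. Its arguments are lists of equal length, an entry for each row: "xyz": the shift along the tool's x, y, z in mm, a list of three; "dr": the turn, a rotation vector about the tool's x, y, z in rad, a list of three. A call has exactly 10 rows; each row is the pose to reach, as a shift and turn from the pose commanded when the call began, along the tool's axes at that moment; what a row does not reach only later rows make up. A row lasts 1/12 s, in which the tool goes at most 41.7 mm and 7.16 degrees, less where a joint would pass 70% of its speed; a pose out of reach is approached as far as the arm can. A call with a gripper value outside its range is refused whole. "jaw" is the finger opening in mm, from 0 to 87, set as the call begins (left out, the last holds). The fingers move at their own pace and stop on an object; "grip_force" is the grip in N (left out, the last holds). Time passes only in rows, so rows that repeat a pose let the fingers close, or fill a call up. It gives the time, the measured TCP pose, the force, the opening and the grip force at its end, in the units of the state.
- get_state(): the state, without advancing time (a new reading comes with each control period).
- get_image(name): name is "scene" or "top" or "wrist"; returns the picture (384x512x3 uint8, red, green, blue); there is no depth.
- calibration(name): a dict with "vfov" (degrees; the focal length in pixels is half the picture's height over the tangent of half this angle, whatever the lens; pixels are square), "cx", "cy" (the principal point, pixels), "rvec" (rotation vector, rad) and "tvec" (3), from world to camera coordinates, as OpenCV has them; the wrist camera has in their place "hand_eye" (4x4, takes a point from camera to tool coordinates, whose origin is the TCP and whose axes are the flange's). Camera axes: x right, y down, z forward; pixel columns grow to the right and rows downward; lengths in m; the calibration is good to about 2 mm. A picture is of the moment at which its call begins: read the wrist's pose just before it. calibration takes no time and is no camera call.
- close_job(): hands the job in; it is judged then, once.
The state is a dict: "time": time; "joint_positions": joint angles; "qd": joint speeds; "joint_torque": joint torques, N m; "position": TCP position; "tool_rot": TCP orientation; "ft_force": force on the tool from outside, world axes, zero at the start; "torque": the same for the moment, N m; "grip_width": opening from 0.0 (shut) to 1.0 (fully open); "grip_force": force on a finger pad.
Only numpy, scipy, OpenCV 4.12 (cv2) and the standard library are available. Lean on these libraries where they do the work, as an engineer would, in place of code of your own. Each camera call takes 0.05 s, during which the arm holds its last target. There are 200 camera calls.

### The job

Gather the four pottery sherds that carry a coloured sticker into the finds tray: lay each one, sticker up, flat on the card of its own colour, centred on it and lined up with the card's long side. The sherds are brittle, so set them down without dropping them, and leave the two sherds without a sticker lying where they are.

Things in the scene. Friction and masses are not known exactly. Their poses are not given: they have to be found in the camera images.
- sherd_blue: Broken terracotta pottery sherd with a round blue sticker (21 mm across) on top; loose, starts on the bare table. About 74 mm long (its x), 42 mm wide (its y) across the flat-sided middle, 20 mm high, 60 g, arched like a short roof tile; the flat middle (30 mm long, 10 mm thick, from 10 to 20 mm above the underside) has straight parallel sides to grip across y, the two ends droop to the table and are 30 to 40 mm wide. Origin: centre of the underside, z up.
- sherd_green: Broken terracotta pottery sherd with a round green sticker (21 mm across) on top; loose, starts on the bare table. About 74 mm long (its x), 42 mm wide (its y) across the flat-sided middle, 20 mm high, 60 g, arched like a short roof tile; the flat middle (30 mm long, 10 mm thick, from 10 to 20 mm above the underside) has straight parallel sides to grip across y, the two ends droop to the table and are 30 to 40 mm wide. Origin: centre of the underside, z up.
- sherd_yellow: Broken terracotta pottery sherd with a round yellow sticker (21 mm across) on top; loose, starts on the bare table. About 74 mm long (its x), 42 mm wide (its y) across the flat-sided middle, 20 mm high, 60 g, arched like a short roof tile; the flat middle (30 mm long, 10 mm thick, from 10 to 20 mm above the underside) has straight parallel sides to grip across y, the two ends droop to the table and are 30 to 40 mm wide. Origin: centre of the underside, z up.
- sherd_white: Broken terracotta pottery sherd with a round white sticker (21 mm across) on top; loose, starts on the bare table. About 74 mm long (its x), 42 mm wide (its y) across the flat-sided middle, 20 mm high, 60 g, arched like a short roof tile; the flat middle (30 mm long, 10 mm thick, from 10 to 20 mm above the underside) has straight parallel sides to grip across y, the two ends droop to the table and are 30 to 40 mm wide. Origin: centre of the underside, z up.
- card_blue: Blue card, 84 mm (its x) by 60 mm (its y), 2 mm thick, fixed on the floor of one cell of the grey finds tray, centred in the cell; which cell varies. Origin: centre of its underside, 5 mm above the table, so its top is 7 mm above the table. The fixed tray is 215 by 251 by 18 mm high, walls and the two crossing dividers 5 mm thick and 18 mm above the table; each of its four cells is 100 mm inside along the card's x and 118 mm along the card's y.
- card_green: Green card, 84 mm (its x) by 60 mm (its y), 2 mm thick, fixed on the floor of one cell of the grey finds tray, centred in the cell; which cell varies. Origin: centre of its underside, 5 mm above the table, so its top is 7 mm above the table. The fixed tray is 215 by 251 by 18 mm high, walls and the two crossing dividers 5 mm thick and 18 mm above the table; each of its four cells is 100 mm inside along the card's x and 118 mm along the card's y.
- card_yellow: Yellow card, 84 mm (its x) by 60 mm (its y), 2 mm thick, fixed on the floor of one cell of the grey finds tray, centred in the cell; which cell varies. Origin: centre of its underside, 5 mm above the table, so its top is 7 mm above the table. The fixed tray is 215 by 251 by 18 mm high, walls and the two crossing dividers 5 mm thick and 18 mm above the table; each of its four cells is 100 mm inside along the card's x and 118 mm along the card's y.
- card_white: White card, 84 mm (its x) by 60 mm (its y), 2 mm thick, fixed on the floor of one cell of the grey finds tray, centred in the cell; which cell varies. Origin: centre of its underside, 5 mm above the table, so its top is 7 mm above the table. The fixed tray is 215 by 251 by 18 mm high, walls and the two crossing dividers 5 mm thick and 18 mm above the table; each of its four cells is 100 mm inside along the card's x and 118 mm along the card's y.
- plain_a: Look-alike: terracotta sherd without any sticker, which stays on the table. About 74 mm long (its x), 42 mm wide (its y) across the flat-sided middle, 20 mm high, 60 g, arched like a short roof tile; the flat middle (30 mm long, 10 mm thick, from 10 to 20 mm above the underside) has straight parallel sides to grip across y, the two ends droop to the table and are 30 to 40 mm wide. Origin: centre of the underside, z up.
- plain_b: Look-alike: terracotta sherd without any sticker, which stays on the table. About 74 mm long (its x), 42 mm wide (its y) across the flat-sided middle, 20 mm high, 60 g, arched like a short roof tile; the flat middle (30 mm long, 10 mm thick, from 10 to 20 mm above the underside) has straight parallel sides to grip across y, the two ends droop to the table and are 30 to 40 mm wide. Origin: centre of the underside, z up.
Mind the look-alikes: they are no part of the job. Leave any black look-alike of the sherd_white alone.

How it is judged:
By the outcome, as a careful person would: the job done as asked, in the order asked, and still so for the second after the job is handed in, with the robot touching nothing.
It also fails if it takes over 112 s, if anything falls off the work surface, if the arm or the gripper's body presses on something with over 40 N, if the wrist force passes 120 N, or if a joint passes its speed limit or range.

## Working session

There is one attempt and no reset: what is moved stays moved. The work goes in short steps, Python scripts to look and compute and a tool call to move; the robot and the scene stay as the last step left them, time stands still between calls to the robot, and variables do not carry over. Pictures are saved under pics/ and viewed, at most 14 in all, crops included, and the job is handed in when it is done.

Besides the shell and the picture viewer there is one more tool, called in YAML: its name, and indented under it one key for each argument. send_rows: Moves the arm, as the interface text tells. Its arguments: {"type":"object","properties":{"xyz":{"type":"array"},"dr":{"type":"array"},"jaw":{"type":"number"},"grip_force":{"type":"number"}},"required":["xyz","dr"]}

```bash
mkdir -p pics; ls; python3 - <<'E'
from bench import *
import cv2
s=get_state(); print({k:s[k] for k in('time','position','tool_rot','ft_force','grip_width')})
for n in('scene','top','wrist'):
    im=get_image(n); cv2.imwrite(f'pics/{n}0.png',im[:,:,::-1]); print(n,calibration(n))
try: print(nose_length)
except Exception as e: print(e)
E
```

```text
pics
{'time': 0.0, 'position': array([0.16624997, 0.62785451, 0.23846573]), 'tool_rot': array([-4.05286289e-01, -3.11519425e+00,  2.94564052e-03]), 'ft_force': array([-0.14499596, -0.14007425, -0.55081316]), 'grip_width': 1.002661408042444}
scene {'vfov': 45.481570018839776, 'cx': 260.7712513538566, 'cy': 193.55808579249464, 'rvec': array([ 1.93245522,  1.0400456 , -0.57306197]), 'tvec': array([-0.36008218, -0.16080955,  1.51596094])}
top {'vfov': 54.13539984134236, 'cx': 258.364480965987, 'cy': 190.59779873868945, 'rvec': array([ 2.10993569, -2.12726639,  0.21269684]), 'tvec': array([0.07449127, 0.51249134, 1.02886714])}
wrist {'vfov': 69.97913010500402, 'cx': 253.93035978006174, 'cy': 190.0376319158718, 'hand_eye': array([[ 3.07263286e-04, -9.69831511e-01, -2.43776016e-01,
         6.71044338e-02],
       [ 9.99999459e-01,  5.40258320e-04, -8.88916089e-04,
        -2.81969750e-04],
       [ 9.93800854e-04, -2.43775611e-01,  9.69831152e-01,
        -1.45896969e-01],
       [ 0.00000000e+00,  0.00000000e+00,  0.00000000e+00,
         1.00000000e+00]])}
0.017
```

View pics/top0.png

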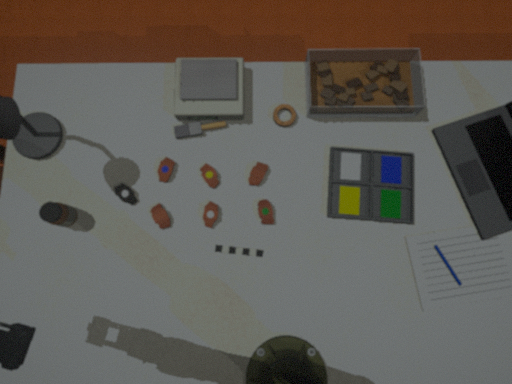

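View pics/scene0.png

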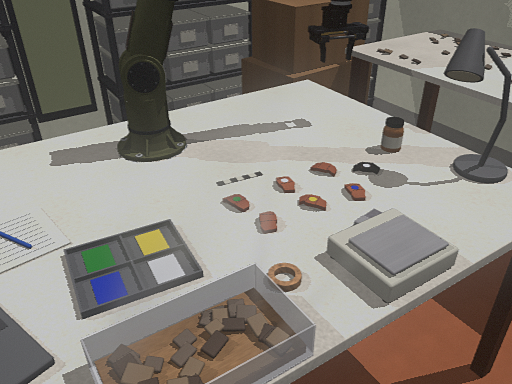

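Top view, candidates: 
- blue sherd (166,169)
- yellow sherd (210,175)
- white sherd (211,213)
- green sherd (265,211)
- plain sherds (258,174) and (161,215)
- the black piece at (125,193) with a white sticker is a look-alike, because it isn't terracotta, so I leave it
- cards: white (350,166), blue (391,169), yellow (349,200), green (391,203)

I'll confirm these in an enlarged crop and measure them roughly.

```bash
cat > h.py <<'E'
from bench import *
import cv2, numpy as np
from scipy.spatial.transform import Rotation as R
def cam(name, st=None):
    c=calibration(name); f=192/np.tan(np.radians(c['vfov']/2))
    if name=='wrist':
        T=np.eye(4); T[:3,:3]=R.from_rotvec(st['tool_rot']).as_matrix(); T[:3,3]=st['position']
        X=T@c['hand_eye']; M,o=X[:3,:3],X[:3,3]
    else:
        M=R.from_rotvec(c['rvec']).as_matrix().T; o=-M@np.array(c['tvec'])
    return f,c['cx'],c['cy'],M,o
def ray(k,uv,z):
    f,cx,cy,M,o=k; uv=np.atleast_2d(np.asarray(uv,float))
    d=np.c_[(uv[:,0]-cx)/f,(uv[:,1]-cy)/f,np.ones(len(uv))]@M.T
    return o+d*((z-o[2])/d[:,2])[:,None]
def proj(k,P):
    f,cx,cy,M,o=k; p=(np.atleast_2d(P)-o)@M; return p[:,:2]/p[:,2:]*f+[cx,cy]
def axis(P):
    "metric points -> rect centre, long-axis angle (deg, mod 180), size in mm"
    (cx,cy),(w,h),a=cv2.minAreaRect((P[:,:2]*1000).astype(np.float32))
    if w<h: a+=90; w,h=h,w
    return np.array([cx,cy])/1000,(a+90)%180-90,(w,h)
def hsv(im): return cv2.cvtColor(im,cv2.COLOR_RGB2HSV)
def masks(im):
    H,S,V=cv2.split(hsv(im))
    return dict(blue=(H>105)&(H<135)&(S>130)&(V>50),green=(H>45)&(H<85)&(S>110),yellow=(H>22)&(H<36)&(S>150)&(V>80),
                terra=((H<15)|(H>172))&(S>70)&(S<215))
def blobs(m,amin):
    n,L,st,c=cv2.connectedComponentsWithStats(m.astype(np.uint8),connectivity=8)
    return [(i,c[i],st[i,4],L==i) for i in range(1,n) if st[i,4]>=amin]
def go(st,xyz,yaw):
    "shift/turn in tool axes to a tool-down pose whose tool y (closing line) has world angle yaw (deg, mod 180)"
    A=R.from_rotvec(st['tool_rot']); best=None
    for y in (yaw,yaw+180):
        t=np.radians(y); yv=np.array([np.cos(t),np.sin(t),0]); zv=np.array([0,0,-1.]); 
        B=R.from_matrix(np.c_[np.cross(yv,zv),yv,zv]); d=(A.inv()*B).as_rotvec()
        if best is None or np.linalg.norm(d)<np.linalg.norm(best): best=d
    return (A.inv().apply(np.array(xyz)-st['position'])*1000).round(1),best.round(3)
E
python3 - <<'E'
from h import *
im=get_image('top'); k=cam('top'); cv2.imwrite('pics/crop.png',cv2.resize(im[140:240,100:300],None,fx=4,fy=4,interpolation=3)[:,:,::-1])
m=masks(im)
for n in m:
    for i,c,a,L in blobs(m[n],8):
        if 100<c[0]<420 and 130<c[1]<240:
            z=.015 if n=='terra' else .007
            v,u=np.nonzero(L); P=ray(k,np.c_[u,v],z); print(n,c.round(),a,P.mean(0).round(3),axis(P)[1:])
E
```

```text
blue [391. 169.] 549 [ 0.584 -0.331  0.007] (-4.147430419921875, (84.74115753173828, 60.71811294555664))
blue [165. 169.] 23 [0.591 0.353 0.007] (89.547607421875, (15.269649505615234, 12.486998558044434))
green [390. 204.] 562 [ 0.48  -0.322  0.007] (-4.7143096923828125, (84.96196746826172, 59.23226547241211))
green [265. 211.] 32 [0.461 0.051 0.007] (25.80034828186035, (17.35097885131836, 15.944162368774414))
yellow [209. 174.] 42 [0.574 0.219 0.007] (0.9096018075942993, (18.85517120361328, 18.119552612304688))
yellow [349. 200.] 553 [ 0.491 -0.2    0.007] (-5.718345642089844, (83.55583953857422, 59.664276123046875))
terra [165. 169.] 229 [0.587 0.349 0.015] (-16.01287078857422, (70.9295883178711, 42.51460266113281))
terra [257. 173.] 290 [0.573 0.073 0.015] (-26.53915786743164, (73.83578491210938, 41.81156539916992))
terra [210. 176.] 210 [0.567 0.215 0.015] (33.661895751953125, (74.72246551513672, 41.445579528808594))
terra [266. 212.] 236 [0.456 0.049 0.015] (6.1791276931762695, (71.05956268310547, 41.23040008544922))
terra [210. 214.] 239 [0.452 0.212 0.015] (-17.67932891845703, (69.98734283447266, 44.025482177734375))
terra [160. 216.] 302 [0.447 0.358 0.015] (28.433549880981445, (74.27837371826172, 41.10308837890625))
```

View pics/crop.png

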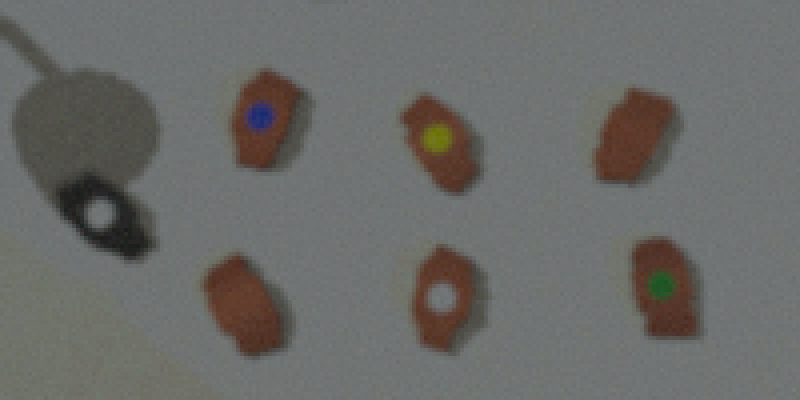

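The crop confirms the four terracotta pieces with stickers: blue (260,117), yellow (438,138), white (441,297) and green (661,286). The two plain sherds have no sticker, and the black piece at (100,213) stays. I'll move above blue first.

```bash
python3 -c "
from h import *
print(go(get_state(),[.587,.349,.16],74))"
```

```text
(array([-478. , -162. ,   79.1]), array([-0.001,  0.   ,  0.02 ]))
```

send_rows:
  xyz:
    - [-15, -5, 0]
    - [-45, -15, 0]
    - [-80, -27, 5]
    - [-115, -39, 10]
    - [-150, -51, 15]
    - [-185, -63, 20]
    - [-220, -75, 25]
    - [-255, -87, 30]
    - [-290, -99, 40]
    - [-325, -110, 50]
  dr:
    - [0, 0, 0]
    - [0, 0, 0]
    - [0, 0, 0]
    - [0, 0, 0]
    - [0, 0, 0]
    - [0, 0, 0.02]
    - [0, 0, 0.02]
    - [0, 0, 0.02]
    - [0, 0, 0.02]
    - [0, 0, 0.02]
  jaw: 70
  grip_force: 15

```text
time: 1.03
position: [0.4548, 0.4362, 0.1899]
tool_rot: [0.438, 3.11, 0.001]
ft_force: [0.4, 1.3, -0.1]
grip_width: 0.805
grip_force: 0.0
```

send_rows:
  xyz:
    - [-35, -12, 6]
    - [-70, -24, 12]
    - [-105, -36, 18]
    - [-130, -45, 24]
    - [-145, -50, 28]
    - [-152, -52, 30]
    - [-152, -52, 30]
    - [-152, -52, 30]
    - [-152, -52, 30]
    - [-152, -52, 30]
  dr:
    - [0, 0, 0]
    - [0, 0, 0]
    - [0, 0, 0]
    - [0, 0, 0]
    - [0, 0, 0]
    - [0, 0, 0]
    - [0, 0, 0]
    - [0, 0, 0]
    - [0, 0, 0]
    - [0, 0, 0]

```text
time: 1.87
position: [0.5826, 0.3495, 0.1601]
tool_rot: [-0.431, -3.111, -0.002]
ft_force: [0.1, -0.2, 0.5]
grip_width: 0.802
grip_force: 0.0
```

```bash
python3 - <<'E'
from h import *
st=get_state(); im=get_image('wrist'); print(st['time'],st['position'])
cv2.imwrite('pics/w1.png',im[:,:,::-1])
k=cam('wrist',st); m=masks(im)
for n in ('blue','terra'):
    for i,c,a,L in blobs(m[n],100):
        v,u=np.nonzero(L); P=ray(k,np.c_[u,v],.02 if n=='blue' else .012); print(n,c.round(),a,P.mean(0).round(4),axis(P))
E
```

```text
1.8667 [0.58259862 0.3494904  0.1601001 ]
blue [257. 189.] 271 [0.5867 0.351  0.02  ] (array([0.58674908, 0.35082504]), -60.16251564025879, (19.333263397216797, 19.321582794189453))
terra [227.  49.] 3146 [0.4453 0.3605 0.012 ] (array([0.44568207, 0.36108218]), 29.473857879638672, (76.37095642089844, 43.199851989746094))
terra [90. 97.] 2514 [0.4501 0.2125 0.012 ] (array([0.45032333, 0.21079987]), -10.335128784179688, (76.93089294433594, 48.2864875793457))
terra [256. 187.] 1854 [0.5861 0.3504 0.012 ] (array([0.58699622, 0.35092047]), -15.749504089355469, (75.91284942626953, 43.59178924560547))
terra [139. 202.] 1727 [0.5677 0.2199 0.012 ] (array([0.5697597 , 0.21713367]), 31.771053314208984, (79.35807800292969, 44.136898040771484))
terra [ 32. 212.] 150 [0.5458 0.0999 0.012 ] (array([0.54567743, 0.10009004]), -82.46490573883057, (16.142410278320312, 14.655797004699707))
```

View pics/w1.png

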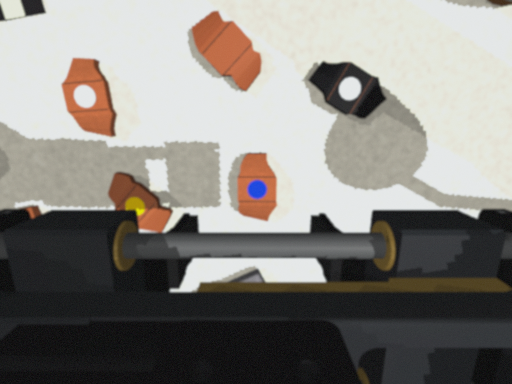

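The wrist view shows the blue sherd at (257,189) directly under the jaws with its sticker centred. The white sherd is at (85,96), yellow at (135,205), a plain one at (227,49), and the black look-alike at (349,88). Next I descend and grip.

```bash
python3 -c "
from h import *
print(go(get_state(),[.587,.351,.020],74.25))"
```

```text
(array([ -3.6,   2.8, 140.1]), array([ 0.001, -0.   , -0.001]))
```

send_rows:
  xyz:
    - [-1, 1, 10]
    - [-2, 1, 30]
    - [-3, 2, 55]
    - [-3.5, 3, 80]
    - [-3.5, 3, 100]
    - [-3.5, 3, 115]
    - [-3.5, 3, 126]
    - [-3.5, 3, 134]
    - [-3.5, 3, 139]
    - [-3.5, 3, 140]
  dr:
    - [0, 0, 0]
    - [0, 0, 0]
    - [0, 0, 0]
    - [0, 0, 0]
    - [0, 0, 0]
    - [0, 0, 0]
    - [0, 0, 0]
    - [0, 0, 0]
    - [0, 0, 0]
    - [0, 0, 0]

```text
time: 2.75
position: [0.5881, 0.349, 0.0189]
tool_rot: [-0.436, -3.111, 0.001]
ft_force: [-0.2, 0.6, 0.5]
grip_width: 0.803
grip_force: 0.0
```

send_rows:
  xyz:
    - [0, 0, 0]
    - [0, 0, 0]
    - [0, 0, 0]
    - [0, 0, 0]
    - [0, 0, 0]
    - [0, 0, 0]
    - [0, 0, 0]
    - [0, 0, 0]
    - [0, 0, 0]
    - [0, 0, 0]
  dr:
    - [0, 0, 0]
    - [0, 0, 0]
    - [0, 0, 0]
    - [0, 0, 0]
    - [0, 0, 0]
    - [0, 0, 0]
    - [0, 0, 0]
    - [0, 0, 0]
    - [0, 0, 0]
    - [0, 0, 0]
  jaw: 30
  grip_force: 15

```text
time: 3.58
position: [0.5888, 0.3492, 0.0201]
tool_rot: [0.436, 3.11, 0.001]
ft_force: [0.1, 0.7, 3.4]
grip_width: 0.477
grip_force: 15.0
```

send_rows:
  xyz:
    - [0, 0, -2]
    - [0, 0, -8]
    - [0, 0, -20]
    - [0, 0, -40]
    - [0, 0, -60]
    - [0, 0, -80]
    - [0, 0, -100]
    - [0, 0, -115]
    - [0, 0, -124]
    - [0, 0, -126]
  dr:
    - [0, 0, 0]
    - [0, 0, 0]
    - [0, 0, 0]
    - [0, 0, 0]
    - [0, 0, 0]
    - [0, 0, 0]
    - [0, 0, 0]
    - [0, 0, 0]
    - [0, 0, 0]
    - [0, 0, 0]

```text
time: 4.42
position: [0.5895, 0.3494, 0.1485]
tool_rot: [0.436, 3.108, 0.004]
ft_force: [-0.4, -0.1, -1.2]
grip_width: 0.48
grip_force: 15.0
```

```bash
python3 - <<'E'
from h import *
st=get_state(); im=get_image('wrist'); print(st['time'],st['position'],st['grip_width'])
cv2.imwrite('pics/w2.png',im[:,:,::-1])
k=cam('wrist',st); m=masks(im)
for i,c,a,L in blobs(m['blue'],60):
    P=ray(k,c,st['position'][2]); A=R.from_rotvec(st['tool_rot']); print(c,a,P,A.inv().apply(P[0]-st['position']))
print(go(st,[.584,-.331,.16],-4.6+90))
E
```

```text
4.4167 [0.58947814 0.34943016 0.14849817] 0.48006746617667795
[253.95806452 227.38064516] 310 [[0.58113077 0.35139712 0.14849817]] [ 8.56626188e-03 -4.07657324e-04 -2.34711533e-05]
(array([-182.1, -655.6,  -13. ]), array([ 0.003,  0.003, -0.199]))
```

View pics/w2.png

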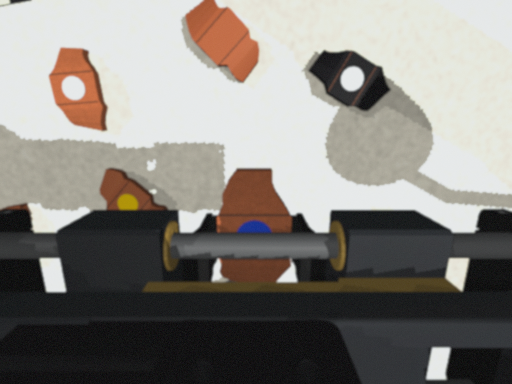

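Held at 41.8 mm opening, as expected; the sticker at (254,227) is half hidden by the gripper bar. I'll work out the sticker's offset in the jaws and carry it to a viewing pose beyond the tray.

```bash
cat >> h.py <<'E'
from scipy.optimize import least_squares
def held(im,colour,mask=None):
    "sticker centre in tool x,y (mm) from its visible upper arc; sherd top lies ~ at tool z=0"
    f,cx,cy,M,o=cam('wrist',dict(tool_rot=np.zeros(3),position=np.zeros(3)))
    m=masks(im)[colour] if mask is None else mask
    bs=[b for b in blobs(m,60) if 200<b[1][0]<310 and b[1][1]>195]
    L=max(bs,key=lambda b:b[2])[3]; cols=np.nonzero(L.any(0))[0]; top=L.argmax(0)[cols]
    c=np.c_[cols,top-.5][2:-2]
    P=ray((f,cx,cy,M,o),c,0.0)[:,:2]*1000
    s=least_squares(lambda p:np.hypot(*(P-p).T)-10.5,P.mean(0)-[8,0]); return s.x.round(1),np.abs(s.fun).max().round(2)
E
python3 - <<'E'
from h import *
im=cv2.imread('pics/w2.png')[:,:,::-1].copy(); print(held(im,'blue'))
st=get_state(); print(go(st,[.66,-.27,.17],85.4))
E
```

```text
(array([ 2.3, -0.4]), np.float64(0.31))
(array([-238.7, -575.8,  -23.4]), array([ 0.002,  0.002, -0.199]))
```

send_rows:
  xyz:
    - [-4, -10, 0]
    - [-14, -32, -3]
    - [-27, -64, -6]
    - [-40, -96, -10]
    - [-53, -128, -14]
    - [-66, -160, -18]
    - [-79, -192, -20]
    - [-93, -224, -22]
    - [-106, -256, -23]
    - [-119, -288, -23]
  dr:
    - [0, 0, 0]
    - [0, 0, -0.02]
    - [0, 0, -0.04]
    - [0, 0, -0.06]
    - [0, 0, -0.08]
    - [0, 0, -0.1]
    - [0, 0, -0.12]
    - [0, 0, -0.14]
    - [0, 0, -0.16]
    - [0, 0, -0.18]

```text
time: 5.3
position: [0.6225, 0.0365, 0.1673]
tool_rot: [-0.155, -3.136, 0.001]
ft_force: [0.6, 0.4, -0.7]
grip_width: 0.479
grip_force: 15.0
```

```bash
python3 -c "
from h import *
print(go(get_state(),[.66,-.27,.17],85.4))"
```

```text
(array([ -67.5, -301.3,   -2.6]), array([-0.001, -0.002, -0.018]))
```

send_rows:
  xyz:
    - [-8, -34, 0]
    - [-16, -70, 0]
    - [-24, -106, 0]
    - [-32, -142, 0]
    - [-40, -178, 0]
    - [-48, -214, 0]
    - [-56, -248, 0]
    - [-62, -276, 0]
    - [-66, -294, 0]
    - [-67, -300, 0]
  dr:
    - [0, 0, 0]
    - [0, 0, -0.01]
    - [0, 0, -0.02]
    - [0, 0, -0.02]
    - [0, 0, -0.02]
    - [0, 0, -0.02]
    - [0, 0, -0.02]
    - [0, 0, -0.02]
    - [0, 0, -0.02]
    - [0, 0, -0.02]

```text
time: 6.13
position: [0.6578, -0.2719, 0.1666]
tool_rot: [-0.134, -3.135, 0.004]
ft_force: [-0.2, -0.3, -0.7]
grip_width: 0.483
grip_force: 15.0
```

send_rows:
  xyz:
    - [0, 0, 0]
    - [0, 0, 0]
    - [0, 0, 0]
    - [0, 0, 0]
    - [0, 0, 0]
    - [0, 0, 0]
    - [0, 0, 0]
    - [0, 0, 0]
    - [0, 0, 0]
    - [0, 0, 0]
  dr:
    - [0, 0, 0]
    - [0, 0, 0]
    - [0, 0, 0]
    - [0, 0, 0]
    - [0, 0, 0]
    - [0, 0, 0]
    - [0, 0, 0]
    - [0, 0, 0]
    - [0, 0, 0]
    - [0, 0, 0]

```text
time: 6.97
position: [0.6607, -0.2658, 0.1686]
tool_rot: [0.124, 3.139, 0.0]
ft_force: [-0.0, -0.8, -0.1]
grip_width: 0.481
grip_force: 15.0
```

```bash
python3 - <<'E'
from h import *
st=get_state(); im=get_image('wrist'); print(st['time'],st['position'],st['tool_rot'])
cv2.imwrite('pics/w3.png',im[:,:,::-1])
k=cam('wrist',st); m=masks(im); H,S,V=cv2.split(hsv(im)); m['white']=(S<50)&(V>170)
for n in ('blue','green','yellow','white'):
    for i,c,a,L in blobs(m[n],600):
        v,u=np.nonzero(L); P=ray(k,np.c_[u,v],.007); print(n,c.round(),a,P.mean(0).round(4),axis(P))
E
```

```text
6.9667 [ 0.66065005 -0.26582198  0.16859462] [1.23813144e-01 3.13906082e+00 2.90846389e-05]
blue [189. 115.] 4463 [ 0.5822 -0.3309  0.007 ] (array([ 0.58372095, -0.33114651]), -5.141029357910156, (84.22290802001953, 60.53683853149414))
green [185.  26.] 3229 [ 0.4961 -0.3231  0.007 ] (array([ 0.4967384 , -0.32318875]), 85.47998046875, (60.67002868652344, 47.810420989990234))
yellow [307.  27.] 3301 [ 0.5064 -0.2005  0.007 ] (array([ 0.50735822, -0.20065007]), 85.4797134399414, (60.35647201538086, 49.67020797729492))
white [101. 108.] 16180 [ 0.5718 -0.423   0.007 ] (array([ 0.59501721, -0.41939532]), 30.113222122192383, (284.2247619628906, 178.44395446777344))
white [426. 118.] 34690 [ 0.6085 -0.0761  0.007 ] (array([ 0.6088316 , -0.10530421]), 89.14388275146484, (278.93438720703125, 240.85723876953125))
white [303. 116.] 4598 [ 0.5934 -0.2081  0.007 ] (array([ 0.59497528, -0.20829027]), -5.03094482421875, (85.58087158203125, 61.39274978637695))
white [ 52. 274.] 666 [ 0.7598 -0.5274  0.007 ] (array([ 0.7601579 , -0.52740607]), -4.4723663330078125, (46.248252868652344, 24.65752601623535))
```

View pics/w3.png

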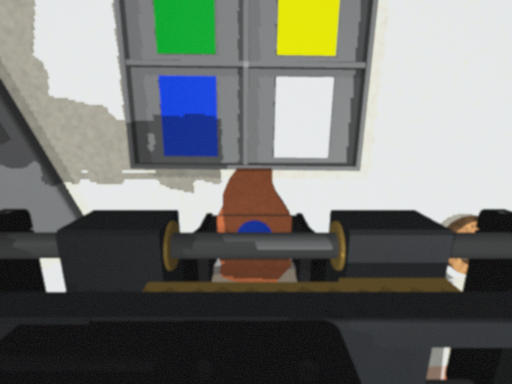

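The tray view shows the cards at blue (189,115), white (303,116), green (185,26) and yellow (307,27). Blue and white are fully visible and match the top camera. I'll average several readings to beat the state noise.

```bash
cat >> h.py <<'E'
def mean_state(n=8):
    S=[];
    for _ in range(n): S.append(get_state()); im=get_image('wrist')
    Q=np.array([s['position'] for s in S]); q=R.from_rotvec([s['tool_rot'] for s in S]).mean().as_rotvec()
    print('t',S[-1]['time'],'std mm',Q.std(0).round(4)*1000)
    return dict(position=Q.mean(0),tool_rot=q),im
def place(st,card,yaw,off,z):
    t=np.radians(yaw); yv=np.array([np.cos(t),np.sin(t)]); xv=np.array([-yv[1],yv[0]])
    if (R.from_rotvec(st['tool_rot']).as_matrix()[:2,0]@xv)<0: xv,yv=-xv,-yv
    xv2,yv2=xv,np.array([xv[1],-xv[0]])   # tool y = z cross x, z down
    p=np.array(card)-(xv2*off[0]+yv2*off[1])/1000
    return go(st,[*p,z],yaw)
E
python3 - <<'E'
from h import *
st,im=mean_state(); print(st)
k=cam('wrist',st); m=masks(im); H,S,V=cv2.split(hsv(im)); m['white']=(S<50)&(V>170)
for n in ('blue','green','yellow','white'):
    for i,c,a,L in blobs(m[n],2000):
        v,u=np.nonzero(L); P=ray(k,np.c_[u,v],.007)
        if a<6000: print(n,axis(P))
print(held(im,'blue')); print(place(st,[.584,-.331],84.9,held(im,'blue')[0],.06))
E
```

```text
t 7.3667 std mm [0. 0. 0.]
{'position': array([ 0.66063286, -0.26586171,  0.16853462]), 'tool_rot': array([1.23866811e-01, 3.13912656e+00, 1.12547199e-04])}
blue (array([ 0.58365167, -0.33110065]), -5.6013336181640625, (83.74723052978516, 60.794647216796875))
green (array([ 0.49672507, -0.32320312]), 85.47920989990234, (60.659217834472656, 47.80317306518555))
yellow (array([ 0.50734808, -0.20065134]), 85.47916412353516, (60.41451644897461, 49.663692474365234))
white (array([ 0.5949541 , -0.20826636]), -5.215110778808594, (85.4549331665039, 61.472869873046875))
(array([ 2.4, -0.2]), np.float64(0.29))
(array([ 68.9, -70.8, 108.5]), array([0.  , 0.  , 0.01]))
```

send_rows:
  xyz:
    - [5, -5, 0]
    - [15, -15, 0]
    - [28, -29, 5]
    - [41, -43, 15]
    - [54, -56, 30]
    - [63, -66, 48]
    - [68, -70, 68]
    - [69, -71, 88]
    - [69, -71, 102]
    - [69, -71, 108]
  dr:
    - [0, 0, 0]
    - [0, 0, 0]
    - [0, 0, 0]
    - [0, 0, 0.01]
    - [0, 0, 0.01]
    - [0, 0, 0.01]
    - [0, 0, 0.01]
    - [0, 0, 0.01]
    - [0, 0, 0.01]
    - [0, 0, 0.01]

```text
time: 8.25
position: [0.584, -0.3313, 0.0582]
tool_rot: [-0.141, -3.135, -0.002]
ft_force: [-0.5, 0.8, -1.1]
grip_width: 0.483
grip_force: 15.0
```

send_rows:
  xyz:
    - [0, 0, 0]
    - [0, 0, 0]
    - [0, 0, 0]
    - [0, 0, 0]
    - [0, 0, 0]
    - [0, 0, 0]
    - [0, 0, 0]
    - [0, 0, 0]
    - [0, 0, 0]
    - [0, 0, 0]
  dr:
    - [0, 0, 0]
    - [0, 0, 0]
    - [0, 0, 0]
    - [0, 0, 0]
    - [0, 0, 0]
    - [0, 0, 0]
    - [0, 0, 0]
    - [0, 0, 0]
    - [0, 0, 0]
    - [0, 0, 0]

```text
time: 9.08
position: [0.5863, -0.3312, 0.0606]
tool_rot: [0.139, 3.138, 0.0]
ft_force: [0.3, 0.5, -0.7]
grip_width: 0.482
grip_force: 15.0
```

```bash
python3 - <<'E'
from h import *
st=get_state(); im=get_image('wrist'); print(st['position'],held(im,'blue')); print(place(st,[.584,-.331],85,held(im,'blue')[0],.0275))
E
```

```text
[ 0.58627758 -0.33115322  0.06055565] (array([ 2.3, -0.2]), np.float64(0.31))
(array([-0. ,  0.2, 33.1]), array([ 0.   ,  0.   , -0.002]))
```

send_rows:
  xyz:
    - [0, 0, 4]
    - [0, 0, 10]
    - [0, 0, 16]
    - [0, 0, 21]
    - [0, 0, 25]
    - [0, 0, 28]
    - [0, 0, 30]
    - [0, 0, 31.5]
    - [0, 0, 32.5]
    - [0, 0, 33]
  dr:
    - [0, 0, 0]
    - [0, 0, 0]
    - [0, 0, 0]
    - [0, 0, 0]
    - [0, 0, 0]
    - [0, 0, 0]
    - [0, 0, 0]
    - [0, 0, 0]
    - [0, 0, 0]
    - [0, 0, 0]

```text
time: 9.97
position: [0.5864, -0.3312, 0.0276]
tool_rot: [0.139, 3.138, -0.0]
ft_force: [0.4, -0.3, 0.2]
grip_width: 0.48
grip_force: 15.0
```

send_rows:
  xyz:
    - [0, 0, 0]
    - [0, 0, 0]
    - [0, 0, 0]
    - [0, 0, 0]
    - [0, 0, 0]
    - [0, 0, 0]
    - [0, 0, 0]
    - [0, 0, 0]
    - [0, 0, 0]
    - [0, 0, 0]
  dr:
    - [0, 0, 0]
    - [0, 0, 0]
    - [0, 0, 0]
    - [0, 0, 0]
    - [0, 0, 0]
    - [0, 0, 0]
    - [0, 0, 0]
    - [0, 0, 0]
    - [0, 0, 0]
    - [0, 0, 0]

```text
time: 10.8
position: [0.5863, -0.3311, 0.0276]
tool_rot: [0.139, 3.138, 0.0]
ft_force: [0.7, 1.2, -0.5]
grip_width: 0.482
grip_force: 15.0
```

send_rows:
  xyz:
    - [0, 0, 0.2]
    - [0, 0, 0.4]
    - [0, 0, 0.6]
    - [0, 0, 0.7]
    - [0, 0, 0.7]
    - [0, 0, 0.7]
    - [0, 0, 0.7]
    - [0, 0, 0.7]
    - [0, 0, 0.7]
    - [0, 0, 0.7]
  dr:
    - [0, 0, 0]
    - [0, 0, 0]
    - [0, 0, 0]
    - [0, 0, 0]
    - [0, 0, 0]
    - [0, 0, 0]
    - [0, 0, 0]
    - [0, 0, 0]
    - [0, 0, 0]
    - [0, 0, 0]

```text
time: 11.63
position: [0.5863, -0.3311, 0.0271]
tool_rot: [0.139, 3.138, 0.0]
ft_force: [-2.0, -0.2, 4.0]
grip_width: 0.482
grip_force: 15.0
```

send_rows:
  xyz:
    - [0, 0, 0]
    - [0, 0, 0]
    - [0, 0, 0]
    - [0, 0, 0]
    - [0, 0, 0]
    - [0, 0, 0]
    - [0, 0, 0]
    - [0, 0, 0]
    - [0, 0, 0]
    - [0, 0, 0]
  dr:
    - [0, 0, 0]
    - [0, 0, 0]
    - [0, 0, 0]
    - [0, 0, 0]
    - [0, 0, 0]
    - [0, 0, 0]
    - [0, 0, 0]
    - [0, 0, 0]
    - [0, 0, 0]
    - [0, 0, 0]
  jaw: 58

```text
time: 12.47
position: [0.5863, -0.3312, 0.0269]
tool_rot: [0.14, 3.138, 0.0]
ft_force: [-0.2, 0.4, -0.6]
grip_width: 0.666
grip_force: 0.0
```

send_rows:
  xyz:
    - [0, 0, -3]
    - [0, 0, -10]
    - [0, 0, -20]
    - [0, 0, -35]
    - [0, 0, -55]
    - [0, 0, -75]
    - [0, 0, -95]
    - [0, 0, -112]
    - [0, 0, -124]
    - [0, 0, -130]
  dr:
    - [0, 0, 0]
    - [0, 0, 0]
    - [0, 0, 0]
    - [0, 0, 0]
    - [0, 0, 0]
    - [0, 0, 0]
    - [0, 0, 0]
    - [0, 0, 0]
    - [0, 0, 0]
    - [0, 0, 0]

```text
time: 13.3
position: [0.5874, -0.3319, 0.1605]
tool_rot: [0.139, 3.134, -0.003]
ft_force: [-0.4, 0.1, 0.6]
grip_width: 0.666
grip_force: 0.0
```

send_rows:
  xyz:
    - [0, 0, 0]
    - [0, 0, 0]
    - [0, 0, 0]
    - [0, 0, 0]
    - [0, 0, 0]
    - [0, 0, 0]
    - [0, 0, 0]
    - [0, 0, 0]
    - [0, 0, 0]
    - [0, 0, 0]
  dr:
    - [0, 0, 0]
    - [0, 0, 0]
    - [0, 0, 0]
    - [0, 0, 0]
    - [0, 0, 0]
    - [0, 0, 0]
    - [0, 0, 0]
    - [0, 0, 0]
    - [0, 0, 0]
    - [0, 0, 0]

```text
time: 14.13
position: [0.5863, -0.3312, 0.1569]
tool_rot: [0.139, 3.138, 0.0]
ft_force: [0.0, -0.6, -0.7]
grip_width: 0.666
grip_force: 0.0
```

```bash
cat >> h.py <<'E'
def check(im,k,lo=(0,)):
    m=masks(im); t=m['terra'].astype(np.uint8)
    for i,c,a,L in blobs(m['terra'],400):
        cnt=max(cv2.findContours(L.astype(np.uint8),0,2)[0],key=cv2.contourArea)[:,0]; P=ray(k,cnt,.02); x=axis(P)
        print('terra px',c.round(),a,'rect',x[0].round(4),round(x[1],1),np.round(x[2],0))
E
python3 - <<'E'
from h import *
st=get_state(); im=get_image('wrist'); k=cam('wrist',st); print(st['time'],st['position'])
cv2.imwrite('pics/w4.png',im[:,:,::-1]); check(im,k); m=masks(im)
for n,z in(('blue',.007),):
  for i,c,a,L in blobs(m[n],100): 
    v,u=np.nonzero(L); print(n,c.round(),a,ray(k,c,.027).round(4),axis(ray(k,np.c_[u,v],z)))
print(go(st,[.568,.217,.16],122))
E
```

```text
14.1333 [ 0.58629955 -0.33119021  0.15685896]
terra px [253. 183.] 1910 rect [ 0.5847 -0.331 ] -6.0 [76. 41.]
blue [256. 174.] 1605 [[ 0.5713 -0.3283  0.027 ]] (array([ 0.58348889, -0.33083698]), -5.18450927734375, (83.50291442871094, 59.88630676269531))
blue [254. 186.] 299 [[ 0.5836 -0.3313  0.027 ]] (array([ 0.58834302, -0.33168591]), -5.0598602294921875, (21.600305557250977, 19.991168975830078))
(array([ 66.8, 544.4,  -3.1]), array([ 0.   ,  0.   , -0.647]))
```

View pics/w4.png

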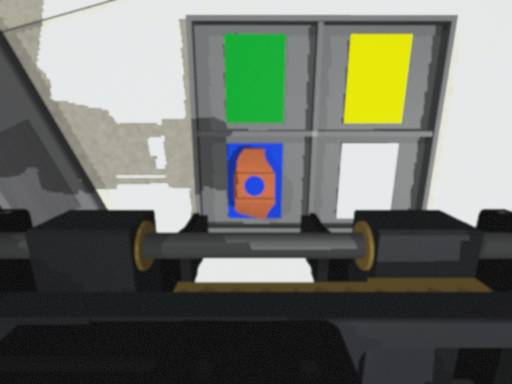

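Blue lies centred on its card: sticker at (254,186), within 1 mm. Yellow and green are now fully visible, so I'll measure those cards from this picture and go for the yellow sherd.

```bash
python3 - <<'E'
from h import *
st=get_state(); im=cv2.imread('pics/w4.png')[:,:,::-1].copy(); k=cam('wrist',st); m=masks(im)
for n in('green','yellow'):
  for i,c,a,L in blobs(m[n],2000):
    v,u=np.nonzero(L); print(n,c.round(),axis(ray(k,np.c_[u,v],.007)))
E
```

```text
green [254.  77.] (array([ 0.47892752, -0.32164987]), -5.2345733642578125, (83.23176574707031, 60.22396469116211))
yellow [376.  77.] (array([ 0.48982104, -0.1990777 ]), -5.169883728027344, (83.13842010498047, 60.41830825805664))
```

send_rows:
  xyz:
    - [1, 10, 0]
    - [4, 32, 0]
    - [8, 64, 0]
    - [12, 96, 0]
    - [16, 128, 0]
    - [20, 160, 0]
    - [24, 192, 0]
    - [28, 224, 0]
    - [32, 256, 0]
    - [36, 288, 0]
  dr:
    - [0, 0, 0]
    - [0, 0, -0.04]
    - [0, 0, -0.08]
    - [0, 0, -0.12]
    - [0, 0, -0.16]
    - [0, 0, -0.2]
    - [0, 0, -0.24]
    - [0, 0, -0.28]
    - [0, 0, -0.32]
    - [0, 0, -0.36]
  jaw: 70

```text
time: 15.02
position: [0.5754, -0.0387, 0.1572]
tool_rot: [-0.429, 3.112, 0.001]
ft_force: [0.4, 0.0, 0.6]
grip_width: 0.806
grip_force: 0.0
```

```bash
python3 -c "
from h import *
print(go(get_state(),[.568,.217,.16],122))"
```

```text
(array([-62. , 248.2,  -2.7]), array([ 0.   ,  0.001, -0.285]))
```

send_rows:
  xyz:
    - [-9, 34, 0]
    - [-17, 68, 0]
    - [-26, 102, 0]
    - [-34, 136, 0]
    - [-43, 170, 0]
    - [-51, 202, 0]
    - [-57, 226, 0]
    - [-61, 242, 0]
    - [-62, 248, 0]
    - [-62, 248, 0]
  dr:
    - [0, 0, -0.04]
    - [0, 0, -0.08]
    - [0, 0, -0.12]
    - [0, 0, -0.16]
    - [0, 0, -0.2]
    - [0, 0, -0.24]
    - [0, 0, -0.27]
    - [0, 0, -0.285]
    - [0, 0, -0.285]
    - [0, 0, -0.285]

```text
time: 15.85
position: [0.5689, 0.2154, 0.1567]
tool_rot: [0.864, -3.02, 0.0]
ft_force: [0.1, -0.3, 0.2]
grip_width: 0.807
grip_force: 0.0
```

send_rows:
  xyz:
    - [0, 0, 0]
    - [0, 0, 0]
    - [0, 0, 0]
    - [0, 0, 0]
    - [0, 0, 0]
    - [0, 0, 0]
    - [0, 0, 0]
    - [0, 0, 0]
    - [0, 0, 0]
    - [0, 0, 0]
  dr:
    - [0, 0, 0]
    - [0, 0, 0]
    - [0, 0, 0]
    - [0, 0, 0]
    - [0, 0, 0]
    - [0, 0, 0]
    - [0, 0, 0]
    - [0, 0, 0]
    - [0, 0, 0]
    - [0, 0, 0]

```text
time: 16.68
position: [0.5692, 0.2145, 0.1569]
tool_rot: [-0.863, 3.021, 0.0]
ft_force: [1.3, 0.9, 0.1]
grip_width: 0.807
grip_force: 0.0
```

```bash
cat >> h.py <<'E'
def seek(colour):
    st=get_state(); im=get_image('wrist'); k=cam('wrist',st); print(st['time'],st['position'])
    m=masks(im); H,S,V=cv2.split(hsv(im)); m['white']=(S<50)&(V>170)
    # sticker = blob of colour enclosed by a terracotta outline
    best=None
    for i,c,a,L in blobs(m['terra'],900):
        cn=max(cv2.findContours(L.astype(np.uint8),0,2)[0],key=cv2.contourArea); P=ray(k,cn[:,0],.012); x=axis(P)
        fill=cv2.drawContours(np.zeros(L.shape,np.uint8),[cn],-1,1,-1)>0
        for j,d,b,Q in blobs(m[colour]&fill,100):
            p=ray(k,d,.02)[0]; print(colour,d.round(),b,p.round(4),'rect',x[0].round(4),round(x[1],1),np.round(x[2],0))
            best=(p,x[1])
    p,ang=best; print('go',go(st,[p[0],p[1],.02],ang+90)); return im
E
python3 - <<'E'
from h import *
im=seek('yellow'); cv2.imwrite('pics/w5.png',im[:,:,::-1])
E
```

```text
16.6833 [0.56924985 0.21449896 0.15687577]
yellow [257. 188.] 319 [0.5688 0.2184 0.02  ] rect [0.568  0.2171] 33.0 [78. 43.]
go (array([ -1.7,   3.6, 136.9]), array([ 0.  ,  0.  , -0.02]))
```

send_rows:
  xyz:
    - [0, 1, 10]
    - [-1, 2, 30]
    - [-1.5, 3, 55]
    - [-1.5, 3.5, 80]
    - [-1.5, 3.5, 100]
    - [-1.5, 3.5, 115]
    - [-1.5, 3.5, 125]
    - [-1.5, 3.5, 132]
    - [-1.5, 3.5, 136]
    - [-1.5, 3.5, 137]
  dr:
    - [0, 0, 0]
    - [0, 0, -0.01]
    - [0, 0, -0.02]
    - [0, 0, -0.02]
    - [0, 0, -0.02]
    - [0, 0, -0.02]
    - [0, 0, -0.02]
    - [0, 0, -0.02]
    - [0, 0, -0.02]
    - [0, 0, -0.02]

```text
time: 17.57
position: [0.5686, 0.2182, 0.0195]
tool_rot: [0.893, -3.012, -0.0]
ft_force: [0.4, -1.1, -0.1]
grip_width: 0.806
grip_force: 0.0
```

send_rows:
  xyz:
    - [0, 0, 0]
    - [0, 0, 0]
    - [0, 0, 0]
    - [0, 0, 0]
    - [0, 0, 0]
    - [0, 0, 0]
    - [0, 0, 0]
    - [0, 0, 0]
    - [0, 0, 0]
    - [0, 0, 0]
  dr:
    - [0, 0, 0]
    - [0, 0, 0]
    - [0, 0, 0]
    - [0, 0, 0]
    - [0, 0, 0]
    - [0, 0, 0]
    - [0, 0, 0]
    - [0, 0, 0]
    - [0, 0, 0]
    - [0, 0, 0]
  jaw: 30

```text
time: 18.4
position: [0.569, 0.2184, 0.0203]
tool_rot: [-0.893, 3.011, 0.0]
ft_force: [-0.6, -0.8, 3.0]
grip_width: 0.482
grip_force: 14.9
```

send_rows:
  xyz:
    - [0, 0, -2]
    - [0, 0, -8]
    - [0, 0, -20]
    - [0, 0, -40]
    - [0, 0, -60]
    - [0, 0, -80]
    - [0, 0, -100]
    - [0, 0, -115]
    - [0, 0, -124]
    - [0, 0, -126]
  dr:
    - [0, 0, 0]
    - [0, 0, 0]
    - [0, 0, 0]
    - [0, 0, 0]
    - [0, 0, 0]
    - [0, 0, 0]
    - [0, 0, 0]
    - [0, 0, 0]
    - [0, 0, 0]
    - [0, 0, 0]

```text
time: 19.23
position: [0.5699, 0.2187, 0.1487]
tool_rot: [-0.891, 3.008, 0.001]
ft_force: [0.1, -0.5, -0.9]
grip_width: 0.479
grip_force: 14.9
```

```bash
python3 - <<'E'
from h import *
st=get_state(); im=get_image('wrist'); print(st['time'],st['position'],held(im,'yellow'))
print(place(st,[.490,-.1992],84.8,held(im,'yellow')[0],.14))
E
```

```text
19.2333 [0.56985308 0.21865901 0.148665  ] (array([-0. ,  0.2]), np.float64(0.33))
(array([ 294.8, -307.1,    7.6]), array([0.001, 0.004, 0.667]))
```

send_rows:
  xyz:
    - [6, -6, 0]
    - [20, -21, 0]
    - [43, -45, 0]
    - [66, -69, 0]
    - [89, -93, 0]
    - [112, -117, 0]
    - [135, -141, 0]
    - [158, -165, 0]
    - [181, -189, 0]
    - [204, -213, 0]
  dr:
    - [0, 0, 0.01]
    - [0, 0, 0.04]
    - [0, 0, 0.09]
    - [0, 0, 0.14]
    - [0, 0, 0.19]
    - [0, 0, 0.24]
    - [0, 0, 0.29]
    - [0, 0, 0.34]
    - [0, 0, 0.39]
    - [0, 0, 0.44]

```text
time: 20.12
position: [0.5117, -0.0736, 0.1445]
tool_rot: [0.208, -3.132, -0.0]
ft_force: [0.0, -0.4, -0.4]
grip_width: 0.482
grip_force: 14.9
```

```bash
python3 -c "
from h import *
print(place(get_state(),[.490,-.1992],84.8,[0,.2],.07))"
```

```text
(array([  38. , -121.9,   74.5]), array([ 0.   , -0.003,  0.224]))
```

send_rows:
  xyz:
    - [9, -30, 0]
    - [19, -60, 0]
    - [28, -88, 0]
    - [34, -110, 5]
    - [37, -119, 18]
    - [38, -121, 35]
    - [38, -121, 52]
    - [38, -121, 65]
    - [38, -121, 72]
    - [38, -121, 74]
  dr:
    - [0, 0, 0.05]
    - [0, 0, 0.1]
    - [0, 0, 0.15]
    - [0, 0, 0.19]
    - [0, 0, 0.22]
    - [0, 0, 0.22]
    - [0, 0, 0.22]
    - [0, 0, 0.22]
    - [0, 0, 0.22]
    - [0, 0, 0.22]

```text
time: 20.95
position: [0.4903, -0.1964, 0.0695]
tool_rot: [-0.132, -3.134, -0.001]
ft_force: [0.2, -0.2, 0.3]
grip_width: 0.478
grip_force: 14.9
```

send_rows:
  xyz:
    - [0, 0, 0]
    - [0, 0, 0]
    - [0, 0, 0]
    - [0, 0, 0]
    - [0, 0, 0]
    - [0, 0, 0]
    - [0, 0, 0]
    - [0, 0, 0]
    - [0, 0, 0]
    - [0, 0, 0]
  dr:
    - [0, 0, 0]
    - [0, 0, 0]
    - [0, 0, 0]
    - [0, 0, 0]
    - [0, 0, 0]
    - [0, 0, 0]
    - [0, 0, 0]
    - [0, 0, 0]
    - [0, 0, 0]
    - [0, 0, 0]

```text
time: 21.78
position: [0.4925, -0.1966, 0.0719]
tool_rot: [0.132, 3.139, 0.0]
ft_force: [-0.2, 0.5, -0.4]
grip_width: 0.479
grip_force: 14.9
```

```bash
python3 - <<'E'
from h import *
st=get_state(); im=get_image('wrist'); m=masks(im)['yellow']; m[:200]=0; h=held(im,'yellow',m); print(st['position'],h); print(place(st,[.490,-.1992],84.8,[0,.2],.027))
cv2.imwrite('pics/w6.png',im[:,:,::-1])
E
```

```text
[ 0.49245368 -0.19655507  0.07185867] (array([ 14.8, -17.9]), np.float64(0.32))
(array([ 2.2, -3. , 44.9]), array([0.   , 0.   , 0.007]))
```

send_rows:
  xyz:
    - [1, -1, 3]
    - [2, -2, 11]
    - [2, -3, 19]
    - [2, -3, 27]
    - [2, -3, 33]
    - [2, -3, 38]
    - [2, -3, 41.5]
    - [2, -3, 43.5]
    - [2, -3, 44.5]
    - [2, -3, 45]
  dr:
    - [0, 0, 0.007]
    - [0, 0, 0.007]
    - [0, 0, 0.007]
    - [0, 0, 0.007]
    - [0, 0, 0.007]
    - [0, 0, 0.007]
    - [0, 0, 0.007]
    - [0, 0, 0.007]
    - [0, 0, 0.007]
    - [0, 0, 0.007]

```text
time: 22.67
position: [0.49, -0.1993, 0.0272]
tool_rot: [-0.142, -3.138, -0.001]
ft_force: [-3.3, 1.6, 5.7]
grip_width: 0.482
grip_force: 14.9
```

send_rows:
  xyz:
    - [0, 0, 0]
    - [0, 0, 0]
    - [0, 0, 0]
    - [0, 0, 0]
    - [0, 0, 0]
    - [0, 0, 0]
    - [0, 0, 0]
    - [0, 0, 0]
    - [0, 0, 0]
    - [0, 0, 0]
  dr:
    - [0, 0, 0]
    - [0, 0, 0]
    - [0, 0, 0]
    - [0, 0, 0]
    - [0, 0, 0]
    - [0, 0, 0]
    - [0, 0, 0]
    - [0, 0, 0]
    - [0, 0, 0]
    - [0, 0, 0]

```text
time: 23.5
position: [0.4901, -0.1993, 0.0272]
tool_rot: [-0.143, -3.138, -0.001]
ft_force: [-3.1, 0.9, 5.5]
grip_width: 0.483
grip_force: 14.9
```

Light contact at 5 N. I'll release, rise straight up and check.

send_rows:
  xyz:
    - [0, 0, 0]
    - [0, 0, 0]
    - [0, 0, 0]
    - [0, 0, 0]
    - [0, 0, 0]
    - [0, 0, 0]
    - [0, 0, 0]
    - [0, 0, 0]
    - [0, 0, 0]
    - [0, 0, 0]
  dr:
    - [0, 0, 0]
    - [0, 0, 0]
    - [0, 0, 0]
    - [0, 0, 0]
    - [0, 0, 0]
    - [0, 0, 0]
    - [0, 0, 0]
    - [0, 0, 0]
    - [0, 0, 0]
    - [0, 0, 0]
  jaw: 58

```text
time: 24.33
position: [0.4902, -0.1994, 0.0268]
tool_rot: [0.143, 3.138, 0.0]
ft_force: [0.2, -0.7, 0.4]
grip_width: 0.669
grip_force: 0.0
```

send_rows:
  xyz:
    - [0, 0, -3]
    - [0, 0, -10]
    - [0, 0, -20]
    - [0, 0, -35]
    - [0, 0, -55]
    - [0, 0, -75]
    - [0, 0, -95]
    - [0, 0, -112]
    - [0, 0, -124]
    - [0, 0, -130]
  dr:
    - [0, 0, 0]
    - [0, 0, 0]
    - [0, 0, 0]
    - [0, 0, 0]
    - [0, 0, 0]
    - [0, 0, 0]
    - [0, 0, 0]
    - [0, 0, 0]
    - [0, 0, 0]
    - [0, 0, 0]

```text
time: 25.17
position: [0.4913, -0.1999, 0.1595]
tool_rot: [0.143, 3.134, -0.001]
ft_force: [1.1, 0.3, -1.0]
grip_width: 0.667
grip_force: 0.0
```

send_rows:
  xyz:
    - [0, 0, 0]
    - [0, 0, 0]
    - [0, 0, 0]
    - [0, 0, 0]
    - [0, 0, 0]
    - [0, 0, 0]
    - [0, 0, 0]
    - [0, 0, 0]
    - [0, 0, 0]
    - [0, 0, 0]
  dr:
    - [0, 0, 0]
    - [0, 0, 0]
    - [0, 0, 0]
    - [0, 0, 0]
    - [0, 0, 0]
    - [0, 0, 0]
    - [0, 0, 0]
    - [0, 0, 0]
    - [0, 0, 0]
    - [0, 0, 0]

```text
time: 26.0
position: [0.4902, -0.1994, 0.1568]
tool_rot: [0.143, 3.138, 0.0]
ft_force: [-0.4, -0.3, 0.5]
grip_width: 0.663
grip_force: 0.0
```

```bash
python3 - <<'E'
from h import *
st=get_state(); im=get_image('wrist'); k=cam('wrist',st); print(st['time'],st['position'])
check(im,k); m=masks(im)
for i,c,a,L in blobs(m['yellow'],100): 
    v,u=np.nonzero(L); print(c.round(),a,ray(k,c,.027).round(4),axis(ray(k,np.c_[u,v],.007)))
print(go(st,[.452,.212,.16],72)); print('green',go(st,[.457,.050,.16],96))
E
```

```text
26.0 [ 0.49021995 -0.19941462  0.15681666]
terra px [489. 129.] 2299 rect [0.4558 0.0414] 7.7 [73. 43.]
terra px [254. 184.] 1813 rect [ 0.4893 -0.1999] -4.2 [77. 41.]
[255. 179.] 1612 [[ 0.4804 -0.1977  0.027 ]] (array([ 0.49018179, -0.19905362]), -5.059745788574219, (82.72178649902344, 59.98508071899414))
[254. 188.] 335 [[ 0.4898 -0.1997  0.027 ]] (array([ 0.49450723, -0.20011641]), 84.83026123046875, (22.229537963867188, 21.67583465576172))
(array([ 75.4, 406.3,  -3.2]), array([0.   , 0.   , 0.223]))
green (array([ 55.7, 245.4,  -3.2]), array([ 0.   ,  0.   , -0.196]))
```

Yellow is centred within 1 mm. Green is next.

send_rows:
  xyz:
    - [3, 12, 0]
    - [9, 40, 0]
    - [16, 72, 0]
    - [23, 104, 0]
    - [30, 136, 0]
    - [37, 168, 0]
    - [44, 198, 0]
    - [50, 224, 0]
    - [54, 240, 0]
    - [56, 245, 0]
  dr:
    - [0, 0, 0]
    - [0, 0, -0.02]
    - [0, 0, -0.05]
    - [0, 0, -0.08]
    - [0, 0, -0.11]
    - [0, 0, -0.14]
    - [0, 0, -0.17]
    - [0, 0, -0.19]
    - [0, 0, -0.2]
    - [0, 0, -0.2]
  jaw: 70

```text
time: 26.88
position: [0.4562, 0.0529, 0.157]
tool_rot: [-0.179, 3.136, 0.002]
ft_force: [0.4, -0.1, 0.0]
grip_width: 0.802
grip_force: 0.0
```

send_rows:
  xyz:
    - [0, 0, 0]
    - [0, 0, 0]
    - [0, 0, 0]
    - [0, 0, 0]
    - [0, 0, 0]
    - [0, 0, 0]
    - [0, 0, 0]
    - [0, 0, 0]
    - [0, 0, 0]
    - [0, 0, 0]
  dr:
    - [0, 0, 0]
    - [0, 0, 0]
    - [0, 0, 0]
    - [0, 0, 0]
    - [0, 0, 0]
    - [0, 0, 0]
    - [0, 0, 0]
    - [0, 0, 0]
    - [0, 0, 0]
    - [0, 0, 0]

```text
time: 27.72
position: [0.4567, 0.0497, 0.1569]
tool_rot: [-0.172, 3.137, 0.0]
ft_force: [-0.0, 0.7, -1.2]
grip_width: 0.804
grip_force: 0.0
```

```bash
python3 - <<'E'
from h import *
im=seek('green'); cv2.imwrite('pics/w7.png',im[:,:,::-1])
E
```

```text
27.7167 [0.45667331 0.04965683 0.15686443]
green [256. 188.] 264 [0.4575 0.0523 0.02  ] rect [0.4559 0.0517] 7.4 [75. 43.]
go (array([ -1.1,   2.5, 136.9]), array([ 0.  ,  0.  , -0.02]))
```

View pics/w7.png

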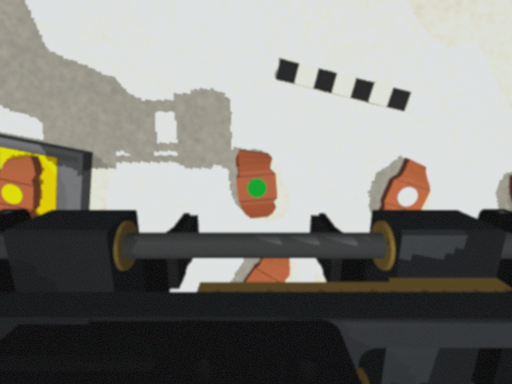

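The green sherd is at (256,188), centred under the jaws. The plain one at (270,270) is well clear of the fingers.

send_rows:
  xyz:
    - [0, 1, 10]
    - [-1, 2, 30]
    - [-1, 2.5, 55]
    - [-1, 2.5, 80]
    - [-1, 2.5, 100]
    - [-1, 2.5, 115]
    - [-1, 2.5, 125]
    - [-1, 2.5, 132]
    - [-1, 2.5, 136]
    - [-1, 2.5, 137]
  dr:
    - [0, 0, 0]
    - [0, 0, -0.01]
    - [0, 0, -0.02]
    - [0, 0, -0.02]
    - [0, 0, -0.02]
    - [0, 0, -0.02]
    - [0, 0, -0.02]
    - [0, 0, -0.02]
    - [0, 0, -0.02]
    - [0, 0, -0.02]

```text
time: 28.6
position: [0.4573, 0.0523, 0.0195]
tool_rot: [0.203, -3.135, 0.0]
ft_force: [-0.3, -0.5, -0.1]
grip_width: 0.805
grip_force: 0.0
```

send_rows:
  xyz:
    - [0, 0, 0]
    - [0, 0, 0]
    - [0, 0, 0]
    - [0, 0, 0]
    - [0, 0, 0]
    - [0, 0, 0]
    - [0, 0, 0]
    - [0, 0, 0]
    - [0, 0, 0]
    - [0, 0, 0]
  dr:
    - [0, 0, 0]
    - [0, 0, 0]
    - [0, 0, 0]
    - [0, 0, 0]
    - [0, 0, 0]
    - [0, 0, 0]
    - [0, 0, 0]
    - [0, 0, 0]
    - [0, 0, 0]
    - [0, 0, 0]
  jaw: 30

```text
time: 29.43
position: [0.4577, 0.0523, 0.0201]
tool_rot: [-0.203, 3.134, 0.0]
ft_force: [0.3, -0.3, 3.9]
grip_width: 0.49
grip_force: 14.6
```

send_rows:
  xyz:
    - [0, 0, -2]
    - [0, 0, -8]
    - [0, 0, -20]
    - [0, 0, -40]
    - [0, 0, -60]
    - [0, 0, -80]
    - [0, 0, -100]
    - [0, 0, -115]
    - [0, 0, -124]
    - [0, 0, -126]
  dr:
    - [0, 0, 0]
    - [0, 0, 0]
    - [0, 0, 0]
    - [0, 0, 0]
    - [0, 0, 0]
    - [0, 0, 0]
    - [0, 0, 0]
    - [0, 0, 0]
    - [0, 0, 0]
    - [0, 0, 0]

```text
time: 30.27
position: [0.4583, 0.0524, 0.1476]
tool_rot: [-0.203, 3.132, 0.001]
ft_force: [0.3, -0.3, -0.6]
grip_width: 0.485
grip_force: 14.6
```

```bash
python3 - <<'E'
from h import *
st=get_state(); im=get_image('wrist'); h=held(im,'green'); print(st['time'],st['position'],h)
print(place(st,[.479,-.3218],84.8,h[0],.14))
E
```

```text
30.2667 [0.45828398 0.05240242 0.14761079] (array([-0.1, -0.1]), np.float64(0.25))
(array([  27.8, -373.6,    7.4]), array([0.001, 0.003, 0.22 ]))
```

send_rows:
  xyz:
    - [1, -10, 0]
    - [3, -36, 0]
    - [5, -70, 0]
    - [8, -105, 0]
    - [10, -140, 0]
    - [13, -175, 0]
    - [15, -210, 0]
    - [18, -245, 0]
    - [21, -280, 0]
    - [23, -312, 0]
  dr:
    - [0, 0, 0]
    - [0, 0, 0.02]
    - [0, 0, 0.05]
    - [0, 0, 0.08]
    - [0, 0, 0.1]
    - [0, 0, 0.12]
    - [0, 0, 0.15]
    - [0, 0, 0.17]
    - [0, 0, 0.2]
    - [0, 0, 0.22]

```text
time: 31.15
position: [0.4729, -0.263, 0.1444]
tool_rot: [-0.147, -3.135, 0.0]
ft_force: [0.7, 0.4, 0.1]
grip_width: 0.492
grip_force: 14.6
```

send_rows:
  xyz:
    - [2, -25, 0]
    - [3, -45, 0]
    - [5, -58, 4]
    - [5, -61, 14]
    - [5, -61, 29]
    - [5, -61, 44]
    - [5, -61, 57]
    - [5, -61, 66]
    - [5, -61, 71]
    - [5, -61, 72]
  dr:
    - [0, 0, 0]
    - [0, 0, 0]
    - [0, 0, 0]
    - [0, 0, 0]
    - [0, 0, 0]
    - [0, 0, 0]
    - [0, 0, 0]
    - [0, 0, 0]
    - [0, 0, 0]
    - [0, 0, 0]

```text
time: 31.98
position: [0.4635, -0.3196, 0.0723]
tool_rot: [-0.142, -3.136, -0.002]
ft_force: [-0.3, 0.5, -0.5]
grip_width: 0.491
grip_force: 14.6
```

send_rows:
  xyz:
    - [0, 0, 0]
    - [0, 0, 0]
    - [0, 0, 0]
    - [0, 0, 0]
    - [0, 0, 0]
    - [0, 0, 0]
    - [0, 0, 0]
    - [0, 0, 0]
    - [0, 0, 0]
    - [0, 0, 0]
  dr:
    - [0, 0, 0]
    - [0, 0, 0]
    - [0, 0, 0]
    - [0, 0, 0]
    - [0, 0, 0]
    - [0, 0, 0]
    - [0, 0, 0]
    - [0, 0, 0]
    - [0, 0, 0]
    - [0, 0, 0]

```text
time: 32.82
position: [0.4642, -0.3204, 0.0738]
tool_rot: [-0.143, -3.138, -0.0]
ft_force: [0.1, -0.0, -0.4]
grip_width: 0.489
grip_force: 14.6
```

```bash
python3 - <<'E'
from h import *
st=get_state(); print(st['time'],st['position'],place(st,[.479,-.3218],84.8,[-.1,-.1],.027))
E
```

```text
32.8167 [ 0.46423073 -0.3203889   0.07383507] (array([-14.7,   0. ,  46.8]), array([ 0., -0., -0.]))
```

send_rows:
  xyz:
    - [-4, 0, 0]
    - [-9, 0, 4]
    - [-13, 0, 12]
    - [-14.5, 0, 20]
    - [-14.5, 0, 28]
    - [-14.5, 0, 36]
    - [-14.5, 0, 41]
    - [-14.5, 0, 44]
    - [-14.5, 0, 46]
    - [-14.5, 0, 47]
  dr:
    - [0, 0, 0]
    - [0, 0, 0]
    - [0, 0, 0]
    - [0, 0, 0]
    - [0, 0, 0]
    - [0, 0, 0]
    - [0, 0, 0]
    - [0, 0, 0]
    - [0, 0, 0]
    - [0, 0, 0]

```text
time: 33.65
position: [0.4782, -0.3217, 0.0271]
tool_rot: [-0.143, -3.137, -0.001]
ft_force: [-3.8, 3.0, 7.9]
grip_width: 0.487
grip_force: 14.6
```

send_rows:
  xyz:
    - [0, 0, 0]
    - [0, 0, 0]
    - [0, 0, 0]
    - [0, 0, 0]
    - [0, 0, 0]
    - [0, 0, 0]
    - [0, 0, 0]
    - [0, 0, 0]
    - [0, 0, 0]
    - [0, 0, 0]
  dr:
    - [0, 0, 0]
    - [0, 0, 0]
    - [0, 0, 0]
    - [0, 0, 0]
    - [0, 0, 0]
    - [0, 0, 0]
    - [0, 0, 0]
    - [0, 0, 0]
    - [0, 0, 0]
    - [0, 0, 0]

```text
time: 34.48
position: [0.4788, -0.322, 0.0272]
tool_rot: [0.143, 3.138, -0.0]
ft_force: [-2.9, 0.8, 4.9]
grip_width: 0.489
grip_force: 14.6
```

send_rows:
  xyz:
    - [0, 0, 0]
    - [0, 0, 0]
    - [0, 0, 0]
    - [0, 0, 0]
    - [0, 0, 0]
    - [0, 0, 0]
    - [0, 0, 0]
    - [0, 0, 0]
    - [0, 0, 0]
    - [0, 0, 0]
  dr:
    - [0, 0, 0]
    - [0, 0, 0]
    - [0, 0, 0]
    - [0, 0, 0]
    - [0, 0, 0]
    - [0, 0, 0]
    - [0, 0, 0]
    - [0, 0, 0]
    - [0, 0, 0]
    - [0, 0, 0]
  jaw: 58

```text
time: 35.32
position: [0.4787, -0.3217, 0.0268]
tool_rot: [0.143, 3.138, 0.0]
ft_force: [0.3, 0.7, 0.8]
grip_width: 0.665
grip_force: 0.0
```

send_rows:
  xyz:
    - [0, 0, -3]
    - [0, 0, -10]
    - [0, 0, -20]
    - [0, 0, -35]
    - [0, 0, -55]
    - [0, 0, -75]
    - [0, 0, -95]
    - [0, 0, -112]
    - [0, 0, -124]
    - [0, 0, -130]
  dr:
    - [0, 0, 0]
    - [0, 0, 0]
    - [0, 0, 0]
    - [0, 0, 0]
    - [0, 0, 0]
    - [0, 0, 0]
    - [0, 0, 0]
    - [0, 0, 0]
    - [0, 0, 0]
    - [0, 0, 0]

```text
time: 36.15
position: [0.4796, -0.3224, 0.1596]
tool_rot: [0.143, 3.135, -0.002]
ft_force: [-0.0, -0.1, -0.5]
grip_width: 0.667
grip_force: 0.0
```

send_rows:
  xyz:
    - [0, 0, 0]
    - [0, 0, 0]
    - [0, 0, 0]
    - [0, 0, 0]
    - [0, 0, 0]
    - [0, 0, 0]
    - [0, 0, 0]
    - [0, 0, 0]
    - [0, 0, 0]
    - [0, 0, 0]
  dr:
    - [0, 0, 0]
    - [0, 0, 0]
    - [0, 0, 0]
    - [0, 0, 0]
    - [0, 0, 0]
    - [0, 0, 0]
    - [0, 0, 0]
    - [0, 0, 0]
    - [0, 0, 0]
    - [0, 0, 0]

```text
time: 36.98
position: [0.4787, -0.3217, 0.1568]
tool_rot: [-0.143, -3.138, -0.0]
ft_force: [-0.0, -1.6, 0.1]
grip_width: 0.665
grip_force: 0.0
```

```bash
python3 - <<'E'
from h import *
st=get_state(); im=get_image('wrist'); k=cam('wrist',st); print(st['time'],st['position'])
check(im,k); m=masks(im)
for i,c,a,L in blobs(m['green'],100): 
    v,u=np.nonzero(L); print(c.round(),a,ray(k,c,.027).round(4),axis(ray(k,np.c_[u,v],.007)))
print(go(st,[.451,.211,.16],76))
E
```

```text
36.9833 [ 0.47866916 -0.32172839  0.15681189]
terra px [253. 183.] 1946 rect [ 0.4759 -0.3223] -4.2 [74. 41.]
terra px [372. 180.] 1839 rect [ 0.4862 -0.197 ] -6.0 [72. 46.]
terra px [254. 268.] 689 rect [ 0.5769 -0.3303] 84.8 [43. 33.]
[257. 179.] 1404 [[ 0.4697 -0.3178  0.027 ]] (array([ 0.47921704, -0.32149875]), -5.167411804199219, (83.82453918457031, 59.950340270996094))
[254. 188.] 282 [[ 0.4785 -0.3222  0.027 ]] (array([ 0.48350638, -0.32247894]), -5.1753692626953125, (20.553010940551758, 20.01553726196289))
(array([ 75.9, 528. ,  -3.1]), array([ 0.   , -0.   ,  0.154]))
```

Green is centred. White, the last one, is next.

send_rows:
  xyz:
    - [1, 10, 0]
    - [5, 34, 0]
    - [10, 68, 0]
    - [15, 102, 0]
    - [20, 136, 0]
    - [24, 170, 0]
    - [29, 204, 0]
    - [34, 238, 0]
    - [39, 272, 0]
    - [44, 306, 0]
  dr:
    - [0, 0, 0]
    - [0, 0, 0.01]
    - [0, 0, 0.02]
    - [0, 0, 0.03]
    - [0, 0, 0.04]
    - [0, 0, 0.05]
    - [0, 0, 0.06]
    - [0, 0, 0.07]
    - [0, 0, 0.08]
    - [0, 0, 0.09]
  jaw: 70

```text
time: 37.87
position: [0.462, -0.0107, 0.1572]
tool_rot: [0.284, 3.128, 0.001]
ft_force: [1.0, -0.6, -0.5]
grip_width: 0.804
grip_force: 0.0
```

```bash
python3 -c "
from h import *
print(go(get_state(),[.451,.211,.157],76))"
```

```text
(array([ 50.6, 216.1,   0.3]), array([0.001, 0.001, 0.064]))
```

send_rows:
  xyz:
    - [8, 34, 0]
    - [16, 68, 0]
    - [24, 102, 0]
    - [32, 136, 0]
    - [39, 168, 0]
    - [45, 194, 0]
    - [49, 210, 0]
    - [51, 217, 0]
    - [51, 217, 0]
    - [51, 217, 0]
  dr:
    - [0, 0, 0.01]
    - [0, 0, 0.02]
    - [0, 0, 0.03]
    - [0, 0, 0.04]
    - [0, 0, 0.05]
    - [0, 0, 0.06]
    - [0, 0, 0.06]
    - [0, 0, 0.06]
    - [0, 0, 0.06]
    - [0, 0, 0.06]

```text
time: 38.7
position: [0.4513, 0.2088, 0.1568]
tool_rot: [0.377, 3.119, -0.001]
ft_force: [0.7, -0.8, -0.1]
grip_width: 0.805
grip_force: 0.0
```

send_rows:
  xyz:
    - [0, 0, 0]
    - [0, 0, 0]
    - [0, 0, 0]
    - [0, 0, 0]
    - [0, 0, 0]
    - [0, 0, 0]
    - [0, 0, 0]
    - [0, 0, 0]
    - [0, 0, 0]
    - [0, 0, 0]
  dr:
    - [0, 0, 0]
    - [0, 0, 0]
    - [0, 0, 0]
    - [0, 0, 0]
    - [0, 0, 0]
    - [0, 0, 0]
    - [0, 0, 0]
    - [0, 0, 0]
    - [0, 0, 0]
    - [0, 0, 0]

```text
time: 39.53
position: [0.4515, 0.2097, 0.1569]
tool_rot: [0.377, 3.119, 0.0]
ft_force: [-0.2, -0.1, -0.7]
grip_width: 0.804
grip_force: 0.0
```

```bash
python3 - <<'E'
from h import *
im=seek('white'); cv2.imwrite('pics/w8.png',im[:,:,::-1])
E
```

```text
39.5333 [0.45145461 0.20967715 0.15686858]
white [257. 184.] 308 [0.4494 0.2129 0.02  ] rect [0.4495 0.214 ] -14.6 [75. 45.]
go (array([  2.8,   2.6, 136.9]), array([0.   , 0.   , 0.015]))
```

View pics/w8.png

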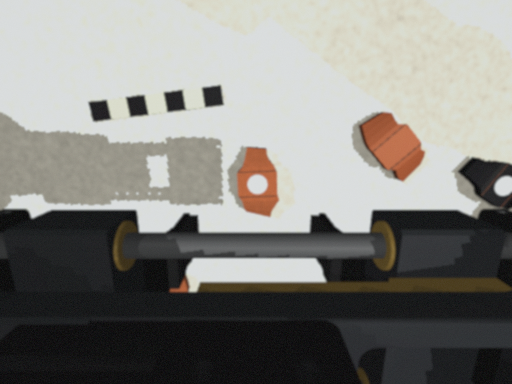

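The white terracotta sherd is at (257,184). Its straight sides are already parallel to the jaws, and the black look-alike at (490,185) is far off. I grip it now.

send_rows:
  xyz:
    - [0, 1, 10]
    - [1, 2, 30]
    - [2, 2.5, 55]
    - [2.5, 2.5, 80]
    - [2.5, 2.5, 100]
    - [2.5, 2.5, 115]
    - [2.5, 2.5, 125]
    - [2.5, 2.5, 132]
    - [2.5, 2.5, 136]
    - [2.5, 2.5, 137]
  dr:
    - [0, 0, 0]
    - [0, 0, 0]
    - [0, 0, 0]
    - [0, 0, 0]
    - [0, 0, 0]
    - [0, 0, 0]
    - [0, 0, 0]
    - [0, 0, 0]
    - [0, 0, 0]
    - [0, 0, 0]

```text
time: 40.42
position: [0.4496, 0.2127, 0.0195]
tool_rot: [-0.377, -3.119, 0.0]
ft_force: [0.5, -0.1, 0.1]
grip_width: 0.803
grip_force: 0.0
```

send_rows:
  xyz:
    - [0, 0, 0]
    - [0, 0, 0]
    - [0, 0, 0]
    - [0, 0, 0]
    - [0, 0, 0]
    - [0, 0, 0]
    - [0, 0, 0]
    - [0, 0, 0]
    - [0, 0, 0]
    - [0, 0, 0]
  dr:
    - [0, 0, 0]
    - [0, 0, 0]
    - [0, 0, 0]
    - [0, 0, 0]
    - [0, 0, 0]
    - [0, 0, 0]
    - [0, 0, 0]
    - [0, 0, 0]
    - [0, 0, 0]
    - [0, 0, 0]
  jaw: 30

```text
time: 41.25
position: [0.4499, 0.2128, 0.0202]
tool_rot: [0.377, 3.118, 0.001]
ft_force: [-0.2, 0.7, 3.7]
grip_width: 0.476
grip_force: 14.8
```

send_rows:
  xyz:
    - [0, 0, -2]
    - [0, 0, -8]
    - [0, 0, -20]
    - [0, 0, -40]
    - [0, 0, -60]
    - [0, 0, -80]
    - [0, 0, -100]
    - [0, 0, -115]
    - [0, 0, -124]
    - [0, 0, -126]
  dr:
    - [0, 0, 0]
    - [0, 0, 0]
    - [0, 0, 0]
    - [0, 0, 0]
    - [0, 0, 0]
    - [0, 0, 0]
    - [0, 0, 0]
    - [0, 0, 0]
    - [0, 0, 0]
    - [0, 0, 0]

```text
time: 42.08
position: [0.4504, 0.2131, 0.1477]
tool_rot: [0.377, 3.116, 0.003]
ft_force: [0.4, 0.4, -0.4]
grip_width: 0.484
grip_force: 14.8
```

```bash
python3 - <<'E'
from h import *
st=get_state(); im=get_image('wrist'); H,S,V=cv2.split(hsv(im)); 
t=masks(im)['terra']; L=max([b for b in blobs(t,300) if b[1][1]>150 and 200<b[1][0]<310],key=lambda b:b[2])[3]
m=(S<60)&(V>110); m[:,:225]=0; m[:,285:]=0; m[:205]=0
cv2.imwrite('pics/w9.png',cv2.resize(im[150:300,160:350],None,fx=3,fy=3,interpolation=0)[:,:,::-1])
print([(b[1].round(),b[2]) for b in blobs(m,20)]); h=held(im,'white',m); print(st['time'],st['position'],h)
print(place(st,[.595,-.2085],84.8,h[0],.14))
E
```

```text
[(array([254., 228.]), np.int32(227)), (array([256., 248.]), np.int32(340)), (array([228., 276.]), np.int32(83))]
42.0833 [0.4504293  0.21305674 0.14765039] (array([-9.9, -0.1]), np.float64(7.23))
(array([-231.1, -376.3,    7.4]), array([ 0.002,  0.002, -0.15 ]))
```

View pics/w9.png

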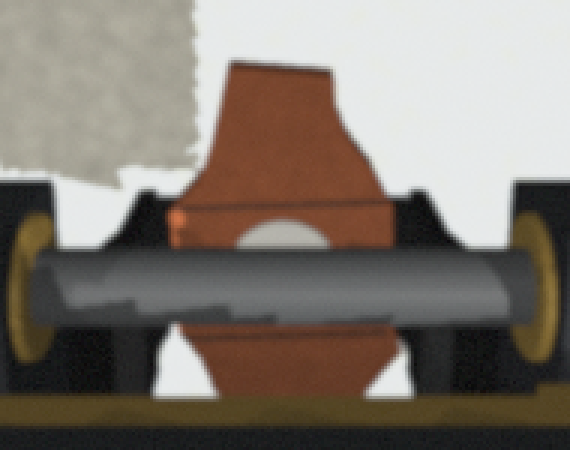

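White is held with its sticker arc at (254,223–232). I'll refit using those rows only, then carry it.

```bash
python3 - <<'E'
from h import *
st=get_state(); im=get_image('wrist'); H,S,V=cv2.split(hsv(im)); 
m=(S<60)&(V>110); m[:,:225]=0; m[:,285:]=0; m[:215]=0; m[233:]=0
h=held(im,'white',m); print(st['time'],st['position'],h)
print(place(st,[.595,-.2085],84.8,h[0],.145))
E
```

```text
42.1333 [0.45000809 0.21288319 0.14678594] (array([ 0.8, -0.4]), np.float64(0.34))
(array([-242. , -374.2,    1.7]), array([ 0.001,  0.001, -0.15 ]))
```

send_rows:
  xyz:
    - [-6, -9, 0]
    - [-20, -30, 0]
    - [-39, -60, 0]
    - [-58, -90, 0]
    - [-78, -120, 0]
    - [-97, -150, 0]
    - [-116, -180, 0]
    - [-136, -210, 0]
    - [-155, -240, 0]
    - [-175, -270, 0]
  dr:
    - [0, 0, 0]
    - [0, 0, -0.02]
    - [0, 0, -0.04]
    - [0, 0, -0.06]
    - [0, 0, -0.08]
    - [0, 0, -0.1]
    - [0, 0, -0.12]
    - [0, 0, -0.14]
    - [0, 0, -0.15]
    - [0, 0, -0.15]

```text
time: 43.02
position: [0.5543, -0.094, 0.1444]
tool_rot: [-0.143, -3.136, 0.001]
ft_force: [1.1, 1.1, -0.8]
grip_width: 0.482
grip_force: 14.8
```

```bash
python3 - <<'E'
from h import *
st=get_state(); print(place(st,[.595,-.2085],84.8,[.8,-.4],.07))
E
```

```text
(array([ -51.9, -109.9,   74.4]), array([-0.001, -0.002, -0.   ]))
```

send_rows:
  xyz:
    - [-14, -28, 0]
    - [-27, -57, 0]
    - [-39, -83, 0]
    - [-47, -100, 4]
    - [-51, -108, 15]
    - [-52, -110, 32]
    - [-52, -110, 50]
    - [-52, -110, 64]
    - [-52, -110, 72]
    - [-52, -110, 74]
  dr:
    - [0, 0, 0]
    - [0, 0, 0]
    - [0, 0, 0]
    - [0, 0, 0]
    - [0, 0, 0]
    - [0, 0, 0]
    - [0, 0, 0]
    - [0, 0, 0]
    - [0, 0, 0]
    - [0, 0, 0]

```text
time: 43.85
position: [0.5948, -0.2044, 0.0686]
tool_rot: [-0.141, -3.133, -0.002]
ft_force: [-0.6, -0.1, -0.3]
grip_width: 0.486
grip_force: 14.8
```

send_rows:
  xyz:
    - [0, 0, 0]
    - [0, 0, 0]
    - [0, 0, 0]
    - [0, 0, 0]
    - [0, 0, 0]
    - [0, 0, 0]
    - [0, 0, 0]
    - [0, 0, 0]
    - [0, 0, 0]
    - [0, 0, 0]
  dr:
    - [0, 0, 0]
    - [0, 0, 0]
    - [0, 0, 0]
    - [0, 0, 0]
    - [0, 0, 0]
    - [0, 0, 0]
    - [0, 0, 0]
    - [0, 0, 0]
    - [0, 0, 0]
    - [0, 0, 0]

```text
time: 44.68
position: [0.597, -0.2055, 0.0718]
tool_rot: [0.142, 3.138, 0.0]
ft_force: [0.5, 0.0, -0.1]
grip_width: 0.484
grip_force: 14.8
```

```bash
python3 - <<'E'
from h import *
st=get_state(); print(st['position'],place(st,[.595,-.2085],84.8,[.8,-.4],.027))
E
```

```text
[ 0.59701    -0.2055244   0.07184936] (array([ 0.9, -2.7, 44.8]), array([0., 0., 0.]))
```

send_rows:
  xyz:
    - [0.5, -1, 3]
    - [1, -2.5, 11]
    - [1, -2.5, 19]
    - [1, -2.5, 27]
    - [1, -2.5, 33]
    - [1, -2.5, 38]
    - [1, -2.5, 41.5]
    - [1, -2.5, 43.5]
    - [1, -2.5, 44.5]
    - [1, -2.5, 45]
  dr:
    - [0, 0, 0]
    - [0, 0, 0]
    - [0, 0, 0]
    - [0, 0, 0]
    - [0, 0, 0]
    - [0, 0, 0]
    - [0, 0, 0]
    - [0, 0, 0]
    - [0, 0, 0]
    - [0, 0, 0]

```text
time: 45.52
position: [0.5957, -0.2078, 0.0273]
tool_rot: [-0.142, -3.138, -0.001]
ft_force: [-2.9, 1.0, 4.1]
grip_width: 0.482
grip_force: 14.8
```

send_rows:
  xyz:
    - [0, 0, 0]
    - [0, 0, 0]
    - [0, 0, 0]
    - [0, 0, 0]
    - [0, 0, 0]
    - [0, 0, 0]
    - [0, 0, 0]
    - [0, 0, 0]
    - [0, 0, 0]
    - [0, 0, 0]
  dr:
    - [0, 0, 0]
    - [0, 0, 0]
    - [0, 0, 0]
    - [0, 0, 0]
    - [0, 0, 0]
    - [0, 0, 0]
    - [0, 0, 0]
    - [0, 0, 0]
    - [0, 0, 0]
    - [0, 0, 0]

```text
time: 46.35
position: [0.596, -0.208, 0.0272]
tool_rot: [0.143, 3.138, 0.0]
ft_force: [-2.7, 1.0, 5.5]
grip_width: 0.487
grip_force: 14.8
```

send_rows:
  xyz:
    - [0, 0, 0]
    - [0, 0, 0]
    - [0, 0, 0]
    - [0, 0, 0]
    - [0, 0, 0]
    - [0, 0, 0]
    - [0, 0, 0]
    - [0, 0, 0]
    - [0, 0, 0]
    - [0, 0, 0]
  dr:
    - [0, 0, 0]
    - [0, 0, 0]
    - [0, 0, 0]
    - [0, 0, 0]
    - [0, 0, 0]
    - [0, 0, 0]
    - [0, 0, 0]
    - [0, 0, 0]
    - [0, 0, 0]
    - [0, 0, 0]
  jaw: 58

```text
time: 47.18
position: [0.5958, -0.2079, 0.0269]
tool_rot: [0.143, 3.138, 0.0]
ft_force: [-0.1, 0.1, -0.2]
grip_width: 0.664
grip_force: 0.0
```

send_rows:
  xyz:
    - [0, 0, -3]
    - [0, 0, -10]
    - [0, 0, -20]
    - [0, 0, -35]
    - [0, 0, -55]
    - [0, 0, -75]
    - [0, 0, -95]
    - [0, 0, -112]
    - [0, 0, -124]
    - [0, 0, -130]
  dr:
    - [0, 0, 0]
    - [0, 0, 0]
    - [0, 0, 0]
    - [0, 0, 0]
    - [0, 0, 0]
    - [0, 0, 0]
    - [0, 0, 0]
    - [0, 0, 0]
    - [0, 0, 0]
    - [0, 0, 0]

```text
time: 48.02
position: [0.5969, -0.2084, 0.1599]
tool_rot: [0.142, 3.134, -0.001]
ft_force: [0.3, 0.4, -0.2]
grip_width: 0.668
grip_force: 0.0
```

send_rows:
  xyz:
    - [-10, 0, 0]
    - [-20, 0, -5]
    - [-30, 0, -10]
    - [-40, 0, -15]
    - [-40, 0, -20]
    - [-40, 0, -20]
    - [-40, 0, -20]
    - [-40, 0, -20]
    - [-40, 0, -20]
    - [-40, 0, -20]
  dr:
    - [0, 0, 0]
    - [0, 0, 0]
    - [0, 0, 0]
    - [0, 0, 0]
    - [0, 0, 0]
    - [0, 0, 0]
    - [0, 0, 0]
    - [0, 0, 0]
    - [0, 0, 0]
    - [0, 0, 0]

```text
time: 48.85
position: [0.6351, -0.2116, 0.1766]
tool_rot: [-0.143, -3.138, -0.0]
ft_force: [0.7, -0.3, -0.1]
grip_width: 0.667
grip_force: 0.0
```

```bash
python3 - <<'E'
from h import *
st=get_state(); im=get_image('wrist'); k=cam('wrist',st); print(st['time'],st['position'])
check(im,k); m=masks(im); H,S,V=cv2.split(hsv(im)); m['white']=(S<50)&(V>150)
for n in ('blue','yellow','green','white'):
  for i,c,a,L in blobs(m[n],100): 
    if a>6000: continue
    v,u=np.nonzero(L); x=axis(ray(k,np.c_[u,v],.007)); print(n,c.round(),a,'as sticker',ray(k,c,.027)[0,:2].round(4),'as card',x[0].round(4),round(x[1],1))
cv2.imwrite('pics/w10.png',im[:,:,::-1])
im=get_image('top'); k=cam('top'); m=masks(im)
for i,c,a,L in blobs(m['terra'],150):
    if 100<c[0]<300 and 130<c[1]<240: print('table',c.round(),a)
E
```

```text
48.85 [ 0.63507214 -0.21155119  0.17658561]
terra px [128.  39.] 2711 rect [ 0.4791 -0.3247] -2.2 [74. 46.]
terra px [253.  40.] 2294 rect [ 0.4916 -0.2005] -4.2 [74. 41.]
terra px [498. 111.] 1375 rect [0.5766 0.0461] 7.6 [68. 39.]
terra px [140. 146.] 2027 rect [ 0.5847 -0.3331] -4.4 [75. 46.]
terra px [254. 147.] 1843 rect [ 0.5967 -0.2085] -2.1 [77. 43.]
blue [158. 136.] 1273 as sticker [ 0.5745 -0.3088] as card [ 0.5834 -0.3313] -5.4
blue [138. 147.] 288 as sticker [ 0.5835 -0.3317] as card [ 0.5847 -0.3402] 84.8
blue [132. 178.] 122 as sticker [ 0.6167 -0.3446] as card [ 0.6176 -0.3499] 84.8
yellow [255.  47.] 1961 as sticker [ 0.4977 -0.1987] as card [ 0.4905 -0.1992] -5.2
yellow [253.  38.] 425 as sticker [ 0.4894 -0.1998] as card [ 0.484  -0.1997] 84.8
green [150.  49.] 1668 as sticker [ 0.4907 -0.3013] as card [ 0.4794 -0.3216] -5.2
green [126.  38.] 365 as sticker [ 0.4781 -0.3226] as card [ 0.472  -0.3307] 84.8
white [254. 140.] 1920 as sticker [ 0.5878 -0.2079] as card [ 0.5946 -0.2084] -5.3
white [254. 147.] 312 as sticker [ 0.5952 -0.2084] as card [ 0.5972 -0.209 ] 84.8
white [249. 268.] 2004 as sticker [ 0.7369 -0.2274] as card [ 0.7506 -0.2239] 84.8
table [257. 174.] 286
table [160. 216.] 297
```

View pics/w10.png

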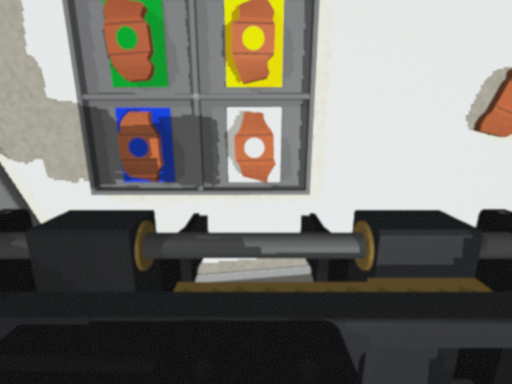

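All four sherds lie on their own cards: stickers at (126,38), (253,38), (138,147) and (254,147), each within about 1 mm of the card centre. The two plain sherds haven't moved and the robot touches nothing, so I hand in.

```bash
python3 -c "
from bench import *
print(close_job())"
```

```text
the job is handed in; nothing more can be done
None
```

All four stickered sherds lie sticker up on the cards of their own colours, within about 1.5 mm of centre and lined up with the long side; the two plain sherds were left where they lay, and the job was handed in at about 49 s.

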